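Load and lock a plug in the cross-drilling fixture

TASK

Ready the grey plug for cross-drilling: push it along the guides of the fixture until it sits fully home against the V-stop, without lifting or tipping it. Then reach down through the window in the yellow guard and press the red clamp handle all the way down until the clamp locks on the plug and stays locked when you let go of it. Do not touch the guard, and leave the things lying round the fixture where they are.

Things in the scene. Friction and masses are not known exactly. Their poses are not given: they have to be found in the camera images.
- fixture: Drilling fixture, aluminium plate 360 x 156 x 12 mm fixed to the bench. Origin on the bench surface under the plug's seat; x runs from the loading end to the clamp handle, z up. Plate x -126 to 234, y -78 to 78 mm; its top, z = 12, carries all. A dark drill bush block (top z = 58) stands at y = 60 to 77 beside the seat; the clamp bracket (62 wide, top z = 169) at x = 47 to 99 mm.
- seat (a point): Centre of the seat on the plate top (fixture z = 12 mm): where the plug's underside centre rests against the dark V-stop (30 mm high, two 45-degree faces) that ends the lane. Steel guide rails 18 mm high (bolt heads 5 mm more) leave a lane 91 mm wide from fixture x = -47 to the stop and flare to about 120 mm apart at x = -100 mm.
- plug: Loose grey turned PVC plug, a plain disc 88 mm in diameter and 50 mm high, 0.25 to 0.5 kg, origin at the centre of its underside. It starts standing on the base plate in the mouth of the guides, 65 to 85 mm before the seat (fixture -x side), and has to be pushed towards fixture +x.
- clamp_handle (a joint): Clamp handle's hinge, rad: about 0 open (red grip level, up), grows as the grip is pressed down; 0.34 dead centre, 0.37 firm stop, locked. Stays where it is left. Pressing the grip takes about 4 N, up to about 10 N as the foot squeezes the plug, then it meets the stop. Hinge axis along fixture y at fixture x = 58, z = 153 mm. It drives the clamp arm.
- press_point (a point): Top of the red grip (round bar 19 mm thick, 84 mm long, along fixture x when open), 104 mm from the hinge axis and 36 mm before the grip's end; moves with the handle. Open it lies about flush with the guard's top (fixture x = 162, z = 171 mm), locked at about x = 161, z = 132 mm.
- window (a point): Centre of the window in the guard's top, on the top face (fixture x = 160, y = 0, z = 170 mm). The window is 96 mm long (fixture x) and 76 mm wide (fixture y).
- guard: Yellow guard cage over the handle, fixed on the fixture, same origin and axes as the fixture: from x = 98 to 226 mm, y = -58 to 58 mm (its feet to 72), top plate 4 mm thick with its top face at z = 170 mm; wire sides, open towards the clamp. Not to be touched.
- clamp_foot: Black rubber foot (22 mm in diameter) under the clamp arm; comes down on the plug at fixture x = 12 mm. Open it hangs 7 to 10 mm above the plug's top; the open arm's end with its nuts reaches forward to fixture x = -1 mm and up to z = 125 mm. Origin at its underside.
- black_plug: Loose black plug 80 mm in diameter, 61 mm high, beside the fixture on its +y side: leave alone. Origin under its centre.
- ring: Loose grey coupling ring 68 mm in diameter, 30 mm high, beside the fixture on its -y side: leave alone. Origin under its centre.
- black_marker: Black marker pen with a white label 126 x 17 mm lying beside the fixture on its +y side: leave alone. Origin under its centre.
- yellow_clamp: Yellow plastic spring clamp 117 x 39 x 19 mm lying beside the loading end: leave alone. Origin under its centre.
Mind the look-alikes: they are no part of the job. What is shaped like the plug but blue is not meant.

How it is judged (in metres and radians):
On the way, in this order (a step that is already met when the one before it is completed fails the run):
1. the plug stands fully home on its seat against the V-stop while the clamp is still open (horizontal distance between plug and seat below 0.004 m and angle between plug's own z axis and vertical below 0.05 rad and value of joint clamp_handle below 0.15 rad), for 0.2 s.
2. the handle is pressed past dead centre and the foot clamps the plug (value of joint clamp_handle above 0.35 rad and contact force between clamp_foot and plug above 6 N), for 0.2 s.
At the end, for the whole second after the job is handed in: The plug stands flat on its seat (within 4 mm of the centre of the seat, upright within 3 degrees, at rest), the handle is past dead centre (joint above 0.35 rad) and the foot presses on the plug with more than 6 N (all of step 2 and horizontal distance between plug and seat below 0.004 m and z of plug in the frame of seat below 0.003 m and angle between plug's own z axis and vertical below 0.05 rad and linear speed of plug below 0.01 m/s); the robot touches nothing.
It fails at once if the robot touches the guard (contact force between any of the fingers, the arm and guard above 0.5 N).
It fails at once if the plug is lifted or tipped (z of plug in the frame of fixture above 0.02 m or angle between plug's own z axis and vertical above 0.2 rad).
It fails at once if a thing beside the fixture is moved more than 15 mm (distance of any of black_plug, ring, black_marker, yellow_clamp from where it was at the start of the episode above 0.015 m).
It also fails if it takes over 42 s, if anything falls off the work surface, if the arm or the gripper's body presses on something with over 40 N, if the wrist force passes 120 N, or if a joint passes its speed limit or range.

ROBOT

A 6-joint arm with a two-finger parallel gripper is mounted at the origin on a cart in front of the work surface, level with it; the furniture and walls round the work are solid. World frame = base frame: x ahead of the robot, y to its left, z up, the work surface at z = 0. Lengths are in mm, angles in degrees, forces in N, time in s.
With the tool pointing down it reaches from about 350 to 850 mm from the base axis. Payload 8.1 kg.
Tool frame: the origin (TCP) lies at the very end of the fingers, on their centre line; the grasp point (between the pads) lies 19 mm behind it (r.grip_point_offset is the distance from the TCP to the grasp point, in mm); z points along the fingers, y is the line along which they close (so a half turn about z gives the same grasp; the last joint's range is limited). The gripper opens to 85 mm and grips with 20 to 120 N. Pads are 22 mm wide; open, the fingers measure 114 mm over their backs; the gripper's body (76 mm by 85 mm) begins 54 mm behind the grasp point. The pads swing forward as they close: fully open they stand 13 mm farther back than shut.
Start: joints at [65.18, 7.471, 85.268, -0, 87.261, -4.893], TCP at [204.477, 564.087, 231.292] pointing down, gripper open.
Joint ranges: [-169.43, 169.43], [-51.17, 129.36], [1.28, 143.12], [-76.62, 256.62], [0, 156.53], [-152.29, 152.29]. Speed limits (degrees/s): [136.94, 136.94, 159.86, 180, 180, 180].

INTERFACE

Orientations are given as [roll, pitch, yaw] about the fixed x, y, z axes, in that order (R = Rz(yaw) Ry(pitch) Rx(roll)).
In Python, from bench import status, eyes, r gives the robot as it stands.
- The arm moves only by the shell command python3 -m handwheel 'ROWS' [FORCE]. ROWS is a JSON object whose one key "series" holds a list that holds one entry, the list of rows, each a list of 7 numbers: the shift along the tool's x, y, z in cm, then the turn, a rotation vector about the tool's x, y, z in rad, then the opening, from 0 (shut) to 1 (fully open). In form: {"series": [[[tx, ty, tz, rx, ry, rz, claw], ...]]}. A call has 1 to 12 rows; each row is the pose to reach, as a shift and turn from the pose commanded when the call began, along the tool's axes at that moment; what a row does not reach only later rows make up. A row lasts 1/8 s, in which the tool goes at most 62.5 mm and 10.7 degrees, less where a joint would pass 70% of its speed; a pose out of reach is approached as far as the arm can. A call with a gripper value outside its range is refused whole. The fingers move at their own pace and stop on an object; FORCE is the grip in N (left out, the last holds). Time passes only in rows, so rows that repeat a pose let the fingers close. It gives the time, the measured TCP pose, the force, the opening and the grip force at its end, in the units of the state.
- status.sense(): the state, without advancing time (a new reading comes with each control period).
- eyes.snapshot(name): name is "side" or "top" or "wrist"; returns a dict with "img" (384x512x3 uint8, red, green, blue), "mtx" (3x3 intrinsics, pixels), "R" (3x3) and "t" (3): a world point X has camera coordinates R X + t. Camera axes: x right, y down, z forward; pixel columns grow to the right and rows downward; lengths in mm; the calibration is good to about 2 mm. A picture is of the moment at which its call begins. There is no depth.
- r.hand_in(): hands the job in; it is judged then, once.
The state is a dict: "time": time; "joint_pos": joint angles; "qd": joint speeds; "joint_efforts": joint torques, N m; "tool_pos": TCP position; "tcp_rot": TCP orientation; "ft_force": force on the tool from outside, world axes, zero at the start; "wrist_torque": the same for the moment, N m; "finger_gap": finger opening in mm; "grip_force": force on a finger pad.
Only numpy, scipy, OpenCV 4.12 (cv2) and the standard library are available. Lean on these libraries where they do the work, as an engineer would, in place of code of your own. Each camera call takes 0.05 s, during which the arm holds its last target. There are 200 camera calls.

## Working session

There is one attempt and no reset: what is moved stays moved. The work goes in short steps, Python scripts to look and compute and a shell command to move; the robot and the scene stay as the last step left them, time stands still between calls to the robot, and variables do not carry over. Pictures are saved under pics/ and viewed, at most 10 in all, crops included, and the job is handed in when it is done.

```bash
mkdir -p pics; ls
python3 - <<'E'
from bench import status, eyes, r
import cv2, numpy as np
s=status.sense(); print(s)
for n in("top","side"):
    d=eyes.snapshot(n); cv2.imwrite(f"pics/{n}0.png",d["img"][:,:,::-1]); np.savez(f"pics/{n}0.npz",**d); print(n,d["mtx"],d["R"],d["t"])
E
```

```text
pics
{'time': 0.0, 'joint_pos': array([ 6.51796065e+01,  7.51436318e+00,  8.53313202e+01,  1.85763031e-04,
        8.72628700e+01, -4.89187108e+00]), 'qd': array([ 0.03532501, -0.04913767,  0.01613131, -0.01669626,  0.13320346,
        0.01886365]), 'joint_efforts': array([-1.02735405e-03, -5.69414163e+01, -5.00540650e+01, -3.13173141e-04,
        1.47663866e-02,  4.52610630e-05]), 'tool_pos': array([204.23370443, 563.56224734, 230.23265771]), 'tcp_rot': array([-1.79891858e+02, -9.44180495e-03,  1.60071460e+02]), 'ft_force': array([-0.53787481,  0.19845143,  0.32344848]), 'wrist_torque': array([ 0.0262987 ,  0.05379887, -0.01271596]), 'grip_force': 0.0, 'finger_gap': 85.33084417614002}
top [[386.67207302   0.         254.06933838]
 [  0.         386.67207302 186.74851863]
 [  0.           0.           1.        ]] [[ 0.01637059 -0.99979954 -0.01152785]
 [-0.98508289 -0.01415223 -0.17149755]
 [ 0.17130002  0.0141634  -0.9851171 ]] [ 117.42829722  565.51915572 1003.04804531]
side [[348.66020273   0.         254.36701151]
 [  0.         348.66020273 189.96559601]
 [  0.           0.           1.        ]] [[ 0.20169704  0.97924917  0.01973222]
 [ 0.7203813  -0.13466786 -0.68037883]
 [-0.66360311  0.15144512 -0.7325949 ]] [-246.42333203 -274.54065798 1484.08564014]
```

View pics/top0.png

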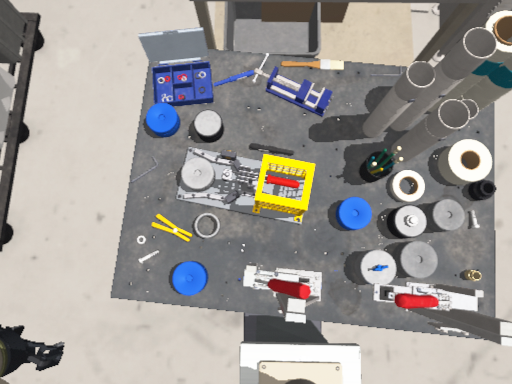

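View pics/side0.png

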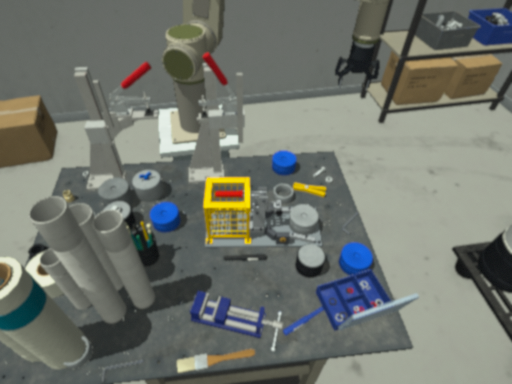

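The fixture lies across the top view: the plug is at about (198,173), the guard at (285,185), and fixture +x runs roughly along world -y. I'll zoom in next.

```bash
cat > h.py <<'E'
import numpy as np, cv2
def ray(d,uv,z):
    uv=np.atleast_2d(uv).astype(float); K,R,t=d["mtx"],d["R"],d["t"]
    c=-R.T@t; v=(R.T@np.linalg.inv(K)@np.c_[uv,np.ones(len(uv))].T).T
    return c+v*((z-c[2])/v[:,2])[:,None]
def proj(d,X):
    p=(d["R"]@np.atleast_2d(X).T).T+d["t"]; q=(d["mtx"]@p.T).T; return q[:,:2]/q[:,2:]
def yellow(img):
    h=cv2.cvtColor(img,cv2.COLOR_RGB2HSV); return cv2.inRange(h,(20,150,120),(35,255,255))
def red(img):
    h=cv2.cvtColor(img,cv2.COLOR_RGB2HSV); return cv2.inRange(h,(0,150,90),(8,255,255))|cv2.inRange(h,(172,150,90),(180,255,255))
E
python3 - <<'E'
from h import *
d=np.load("pics/top0.npz"); im=d["img"][:,:,::-1]
cv2.imwrite("pics/crop0.png",cv2.resize(im[130:235,165:330],None,fx=4.8,fy=4.8,interpolation=cv2.INTER_CUBIC))
m=red(d["img"]); m[:, :255]=0; m[:160]=0; m[205:]=0; m[:,320:]=0
ys,xs=np.nonzero(m); print(len(xs),xs.mean(),ys.mean(), cv2.minAreaRect(np.c_[xs,ys].astype(np.float32)))
print(ray(d,[[xs.mean(),ys.mean()]],166), ray(d,[[198,173]],62))
E
```

```text
244 282.02868852459017 181.31967213114754 ((282.16412353515625, 181.8994140625), (33.25564956665039, 9.218231201171875), 13.495734214782715)
[[557.70280022  56.9861676  166.        ]] [[597.12159978 278.53916579  62.        ]]
```

View pics/crop0.png

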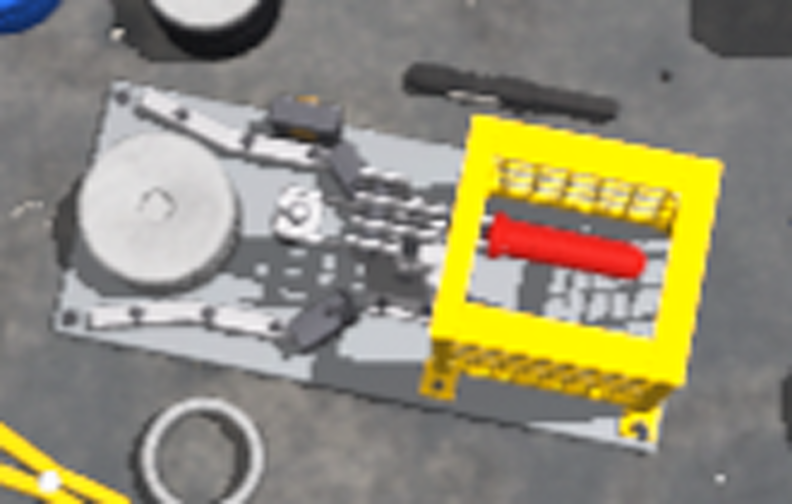

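The crop shows these features, in crop pixels:
- **Guard top, outer corners:** (472,116), (721,160), (684,386), (432,338).
- **Plate corners:** (113,82), (55,330), (655,450).
- **Plug top:** centre about (158,209).

I'll fit the fixture pose from these.

```bash
cat > fit.py <<'E'
from h import *
from scipy.optimize import least_squares
d=np.load("pics/top0.npz")
px=np.array([[472,116],[721,160],[684,386],[432,338],[497,158],[680,195],[652,340],[468,303],[113,82],[55,330],[655,450]])/4.8+[165-.4,130-.4]
F=np.array([[98,58,170],[226,58,170],[226,-58,170],[98,-58,170],[112,38,170],[208,38,170],[208,-38,170],[112,-38,170],[-126,78,12],[-126,-78,12],[234,-78,12.]])
def w(p,F=F):
    c,s=np.cos(p[2]),np.sin(p[2]); return F@np.array([[c,-s,0],[s,c,0],[0,0,1]]).T+[p[0],p[1],0]
s=least_squares(lambda p:(proj(d,w(p))-px).ravel(),[590,200,-1.8],x_scale=[10,10,.1],loss="soft_l1"); p=s.x
print(p,np.degrees(p[2])); print(np.round(proj(d,w(p))-px,1).tolist())
def tofix(X):
    c,s_=np.cos(p[2]),np.sin(p[2]); return (np.atleast_2d(X)-[p[0],p[1],0])@np.array([[c,-s_,0],[s_,c,0],[0,0,1]])
pl=ray(d,np.array([[158,209]])/4.8+[164.6,129.6],62); print("plug",pl,tofix(pl))
print("grip",tofix(ray(d,[[282.03,181.3]],166)))
sd=np.load("pics/side0.npz"); print("side proj",np.round(proj(sd,w(p))).tolist())
m=yellow(sd["img"]); m[:,270:]=0;m[:, :190]=0; ys,xs=np.nonzero(m); print(xs.min(),xs.max(),ys.min(),ys.max())
for q in ([-140,0,0],[-56,0,0],[-150,0,150],[162,0,171]): print(q,w(p,np.array([q],float)))
E
python3 fit.py
```

```text
[586.07476389 209.46154342  -1.75182508] -100.37218347142023
[[0.6, -0.3], [0.5, 0.4], [-0.1, 0.0], [-0.4, -0.4], [-0.5, -0.1], [0.3, -0.4], [0.6, -0.0], [-0.5, -0.1], [-0.3, -0.3], [-0.7, 0.6], [0.5, 0.7]]
plug [[596.71127315 279.8353484   62.        ]] [[-71.13884055  -2.20751514  62.        ]]
grip [[155.08610782  -0.40818698 166.        ]]
side proj [[248.0, 207.0], [202.0, 207.0], [205.0, 177.0], [248.0, 177.0], [243.0, 201.0], [209.0, 202.0], [211.0, 182.0], [243.0, 182.0], [321.0, 245.0], [314.0, 206.0], [207.0, 206.0]]
203 250 177 243
[-140, 0, 0] [[611.28058927 347.17380274   0.        ]]
[-56, 0, 0] [[596.15709405 264.54644714   0.        ]]
[-150, 0, 150] [[613.08100537 357.01039269 150.        ]]
[162, 0, 171] [[556.90802309  50.1087862  171.        ]]
```

```bash
python3 -m handwheel '{"series": [[[-4.6,-0.6,0,0,0,0.14,0.35],[-9.1,-1.1,0,0,0,0.28,0.35],[-13.7,-1.7,0,0,0,0.42,0.35],[-18.2,-2.3,0,0,0,0.56,0.35],[-22.8,-2.8,0,0,0,0.70,0.35],[-27.3,-3.4,0,0,0,0.84,0.35],[-31.9,-4,2,0,0,0.98,0.35],[-36.4,-4.5,4,0,0,1.12,0.35],[-41,-5.1,7,0,0,1.26,0.35],[-45.5,-5.7,11,0,0,1.404,0.35],[-45.5,-5.7,11,0,0,1.404,0.35],[-45.5,-5.7,11,0,0,1.404,0.35]]]}'
cat > st.py <<'E'
from h import *
from bench import status, eyes
P=np.array([586.07,209.46,np.radians(-100.37)])
s=status.sense(); c,sn=np.cos(P[2]),np.sin(P[2]); q=s["tool_pos"]-[P[0],P[1],0]
print("t",s["time"],"fix",np.round([c*q[0]+sn*q[1],-sn*q[0]+c*q[1],q[2]],1),"rot",np.round(s["tcp_rot"],2),"F",np.round(s["ft_force"],1),"gap",round(s["finger_gap"],1),"j",np.round(s["joint_pos"],1))
def fixt(X):
    X=np.atleast_2d(X)-[P[0],P[1],0]; return X@np.array([[c,-sn,0],[sn,c,0],[0,0,1]])
def fixw(X): return np.atleast_2d(X)@np.array([[c,-sn,0],[sn,c,0],[0,0,1]]).T+[P[0],P[1],0]
E
python3 - <<'E'
from st import *
d=eyes.snapshot("wrist"); cv2.imwrite("pics/w1.png",d["img"][:,:,::-1]); np.savez("pics/w1.npz",**d)
print(proj(d,fixw([[-126,78,12],[-126,-78,12],[-71,-2,62],[0,0,12]])))
E
```

```text
time: 1.6
tool_pos: [612.4, 355.4, 120.8]
tcp_rot: [-179.9, 0.0, 79.7]
ft_force: [-1.0, -0.1, 0.9]
finger_gap: 29.9
grip_force: 0.0
t 1.6 fix [-148.3   -0.4  120.8] rot [-1.7993e+02  3.0000e-02  7.9660e+01] F [-1.  -0.1  0.9] gap 29.9 j [26.  27.9 72.3  0.  79.9 36.3]
[[346.14672385 208.71254261]
 [164.47166952 208.62514996]
 [252.61334176 300.44516119]
 [255.23680613 330.4892505 ]]
```

View pics/w1.png

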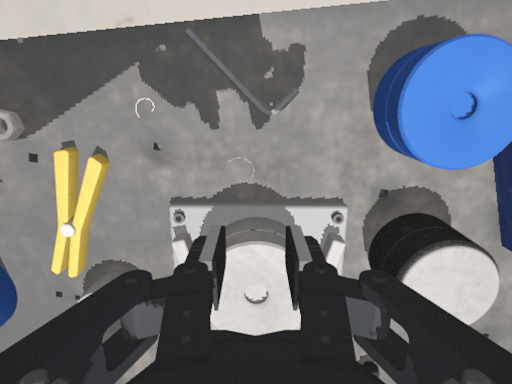

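The wrist view shows the plug centred between the fingers at about (257,292). The plate corners are at (170,207) and (348,207), about 3 mm from prediction, which is good enough. I'll lower and push.

```bash
python3 -m handwheel '{"series": [[[0,0,4,0,0,0,0.35],[0,0,8,0,0,0,0.35],[0,0,9.8,0,0,0,0.35],[-1,0,9.8,0,0,0,0.35],[-2,0,9.8,0,0,0,0.35],[-3,0,9.8,0,0,0,0.35],[-4,0,9.8,0,0,0,0.35],[-5,0,9.8,0,0,0,0.35],[-6,0,9.8,0,0,0,0.35],[-6.8,0,9.8,0,0,0,0.35],[-7.4,0,9.8,0,0,0,0.35],[-7.8,0,9.8,0,0,0,0.35]]]}'; python3 st.py
```

```text
time: 3.15
tool_pos: [598.7, 278.4, 23.2]
tcp_rot: [-180.0, 0.0, 79.6]
ft_force: [0.1, 3.2, 2.5]
finger_gap: 29.7
grip_force: 1.5
t 3.15 fix [-70.   -0.   23.2] rot [-179.99    0.     79.62] F [0.1 3.2 2.5] gap 29.7 j [20.5 26.7 84.8  0.  68.5 30.9]
```

```bash
python3 -m handwheel '{"series": [[[-0.3,0,0,0,0,0,0.35],[-0.6,0,0,0,0,0,0.35],[-0.9,0,0,0,0,0,0.35],[-1.1,0,0,0,0,0,0.35],[-1.3,0,0,0,0,0,0.35],[-1.3,0,0,0,0,0,0.35]]]}'
python3 - <<'E'
from st import *
d=eyes.snapshot("top"); np.savez("pics/t2.npz",**d)
cv2.imwrite("pics/t2.png",cv2.resize(d["img"][130:235,165:330,::-1],None,fx=4.8,fy=4.8,interpolation=cv2.INTER_CUBIC))
print((proj(d,fixw([[0,0,62],[-44,0,62],[44,0,62],[0,44,62],[0,-44,62]]))-[164.6,129.6])*4.8)
E
```

```text
time: 3.9
tool_pos: [596.3, 265.6, 23.2]
tcp_rot: [-180.0, 0.0, 79.6]
ft_force: [0.6, 0.7, 0.8]
finger_gap: 30.0
grip_force: 0.7
t 3.9 fix [-57.1  -0.1  23.2] rot [-1.7998e+02  2.0000e-02  7.9620e+01] F [0.6 0.7 0.8] gap 30.0 j [19.5 25.7 86.1 -0.  68.2 29.9]
[[281.88759152 229.20435658]
 [205.7072051  214.37691546]
 [358.35561628 244.08778245]
 [298.12277566 154.53875844]
 [265.42399792 304.92040966]]
```

View pics/t2.png

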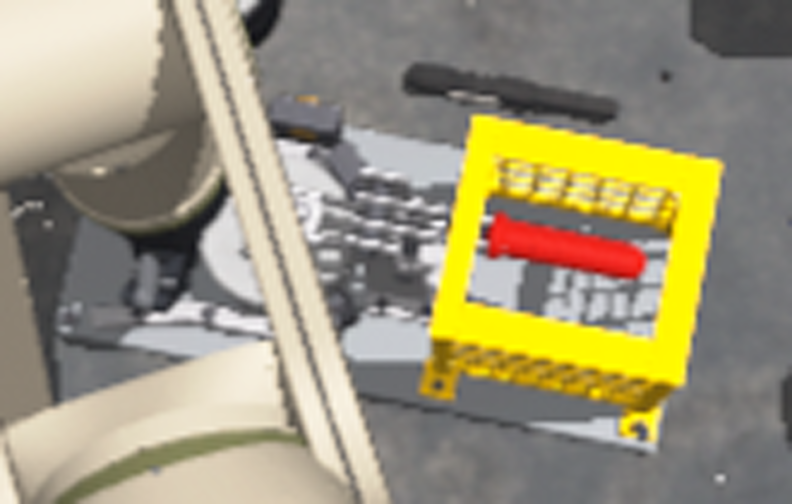

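The plug's left edge is at about (200,240), a few mm short of home (206). I'll keep pushing until the force rises.

```bash
python3 -m handwheel '{"series": [[[-0.15,0,0,0,0,0,0.35],[-0.3,0,0,0,0,0,0.35],[-0.3,0,0,0,0,0,0.35]]]}'; python3 st.py;  python3 -m handwheel '{"series": [[[-0.1,0,0,0,0,0,0.35],[-0.2,0,0,0,0,0,0.35],[-0.2,0,0,0,0,0,0.35]]]}'; python3 st.py
```

```text
time: 4.32
tool_pos: [595.9, 262.9, 23.2]
tcp_rot: [180.0, -0.0, 79.6]
ft_force: [2.3, 2.3, -0.5]
finger_gap: 29.6
grip_force: 1.3
t 4.325 fix [-54.4   0.1  23.2] rot [ 1.800e+02 -1.000e-02  7.962e+01] F [ 2.3  2.3 -0.5] gap 29.6 j [19.3 25.5 86.4  0.  68.1 29.7]
time: 4.7
tool_pos: [596.3, 262.4, 23.9]
tcp_rot: [179.9, -0.2, 79.6]
ft_force: [3.8, 8.4, -1.2]
finger_gap: 29.7
grip_force: 3.8
t 4.7 fix [-53.9   0.6  23.9] rot [ 1.7991e+02 -1.5000e-01  7.9640e+01] F [ 3.8  8.4 -1.2] gap 29.7 j [19.2 25.3 86.6  0.1 68.  29.5]
```

```bash
python3 -m handwheel '{"series": [[[-0.1,0,0,0,0,0,0.35],[-0.2,0,0,0,0,0,0.35],[-0.2,0,0,0,0,0,0.35],[-0.2,0,0,0,0,0,0.35]]]}'
python3 - <<'E'
from st import *
d=eyes.snapshot("side"); np.savez("pics/s3.npz",**d)
cv2.imwrite("pics/s3.png",cv2.resize(d["img"][160:280,190:340,::-1],None,fx=5,fy=5,interpolation=cv2.INTER_CUBIC))
print((proj(d,fixw([[0,0,62],[-44,0,62],[44,0,62],[0,44,62],[0,-44,62]]))-[189.6,159.6])*5)
E
```

```text
time: 5.2
tool_pos: [596.8, 261.4, 24.6]
tcp_rot: [179.8, -0.3, 79.6]
ft_force: [6.4, 11.5, -0.2]
finger_gap: 29.9
grip_force: 5.6
t 5.2 fix [-53.    1.2  24.6] rot [179.81  -0.26  79.65] F [ 6.4 11.5 -0.2] gap 29.9 j [19.1 25.1 86.7  0.1 67.9 29.4]
[[449.76610895 276.3727543 ]
 [520.42573668 276.02523677]
 [378.93654743 276.72110759]
 [454.96392995 333.37479703]
 [444.84816171 222.43995462]]
```

View pics/s3.png

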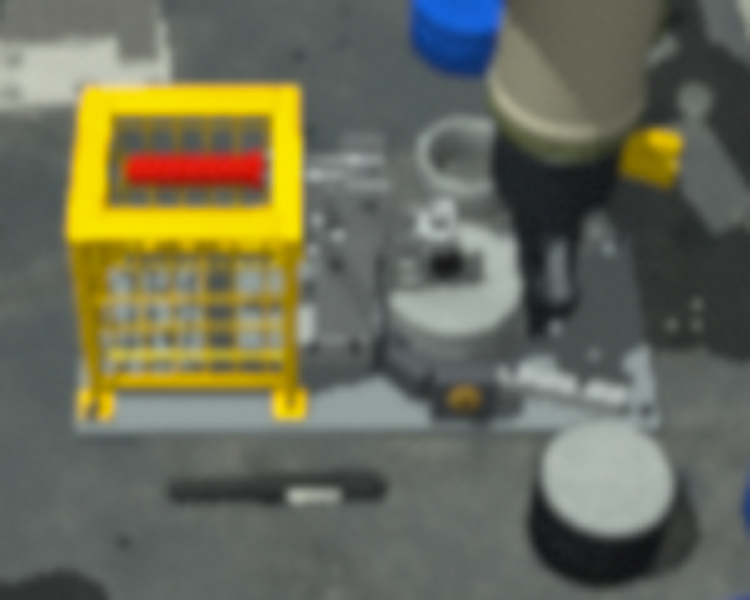

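Force rises to about 13 N and the plug edge agrees with home once the side camera's offset on the guard is taken into account. There is a lateral force of +4 N, so the true centreline is slightly to +y. I'll shift that way and press once more.

```bash
python3 -m handwheel '{"series": [[[0.15,0.1,0,0,0,0,0.35],[0.15,0.25,0,0,0,0,0.35],[-0.1,0.25,0,0,0,0,0.35],[-0.3,0.25,0,0,0,0,0.35],[-0.3,0.25,0,0,0,0,0.35]]]}'; python3 st.py;python3 -m handwheel '{"series": [[[-0.15,0,0,0,0,0,0.35],[-0.3,0,0,0,0,0,0.35],[-0.3,0,0,0,0,0,0.35],[-0.3,0,0,0,0,0,0.35]]]}'; python3 st.py
```

```text
time: 5.88
tool_pos: [597.1, 260.9, 24.2]
tcp_rot: [180.0, -0.4, 79.7]
ft_force: [0.4, 25.5, -1.7]
finger_gap: 30.1
grip_force: 12.0
t 5.875 fix [-52.6   1.6  24.2] rot [179.97  -0.45  79.7 ] F [ 0.4 25.5 -1.7] gap 30.1 j [18.9 25.2 86.7  0.4 67.9 29. ]
time: 6.38
tool_pos: [597.0, 260.7, 24.9]
tcp_rot: [179.9, -0.7, 79.7]
ft_force: [2.0, 34.7, -2.9]
finger_gap: 30.4
grip_force: 17.1
t 6.375 fix [-52.4   1.6  24.9] rot [179.9   -0.68  79.75] F [ 2.  34.7 -2.9] gap 30.4 j [18.8 25.  86.9  0.6 67.7 28.8]
```

The plug is home: 35 N of firm resistance with no motion, and the tool is at x=-52 as expected. I'll retract, rise, then look.

```bash
python3 -m handwheel '{"series": [[[1,0,0,0,0,0,0.35],[3,0,0,0,0,0,0.35],[5.5,0,-0.5,0,0,0,0.35],[8,0,-2,0,0,0,0.35],[9.5,0,-6,0,0,0,0.35],[10,0,-11,0,0,0,0.2],[10,0,-16,0,0,0,0],[10,0,-21,0,0,0,0],[10,0,-24,0,0,0,0],[10,0,-24,0,0,0,0]]]}'
python3 - <<'E'
from st import *
d=eyes.snapshot("top"); np.savez("pics/t4.npz",**d)
cv2.imwrite("pics/t4.png",cv2.resize(d["img"][130:235,165:330,::-1],None,fx=4.8,fy=4.8,interpolation=cv2.INTER_CUBIC))
E
```

```text
time: 7.62
tool_pos: [616.2, 351.8, 267.5]
tcp_rot: [179.7, -0.2, 79.6]
ft_force: [-0.1, -0.2, -0.4]
finger_gap: -0.2
grip_force: 0.0
t 7.625 fix [-145.4    4.   267.5] rot [179.7   -0.19  79.6 ] F [-0.1 -0.2 -0.4] gap -0.2 j [25.6 23.8 62.2 -0.  93.6 36. ]
```

View pics/t4.png

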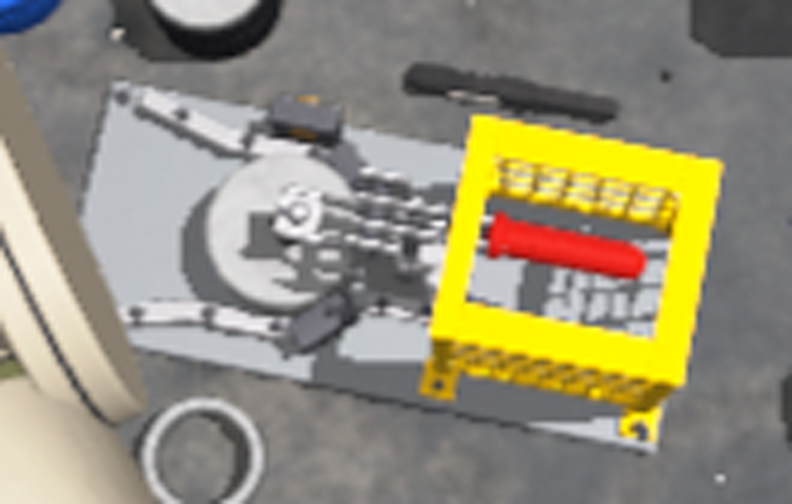

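The plug's left edge is at about (206,235), exactly the home prediction, and it touches both V blocks. Next I move above the window.

```bash
python3 -m handwheel '{"series": [[[-4,0,0,0,0,0,0],[-8,0,0,0,0,0,0],[-12,-0.1,0,0,0,0,0],[-16,-0.1,0,0,0,0,0],[-20,-0.2,0,0,0,0,0],[-24,-0.2,1,0,0,0,0],[-28,-0.3,2,0,0,0,0],[-30.6,-0.3,4,0,0,0,0],[-30.6,-0.3,4,0,0,0,0],[-30.6,-0.3,4,0,0,0,0]]]}'
python3 - <<'E'
from st import *
d=eyes.snapshot("wrist"); np.savez("pics/w5.npz",**d); cv2.imwrite("pics/w5.png",d["img"][:,:,::-1])
print(proj(d,fixw([[112,38,170],[208,38,170],[208,-38,170],[112,-38,170],[162,0,171],s["tool_pos"]*0+[161,0,170]])).round())
E
```

```text
time: 8.93
tool_pos: [556.1, 51.0, 222.4]
tcp_rot: [-179.9, 0.0, 79.6]
ft_force: [1.7, 1.2, 0.3]
finger_gap: -0.2
grip_force: 0.0
t 8.925 fix [161.2  -0.9 222.4] rot [-179.89    0.     79.61] F [1.7 1.2 0.3] gap -0.2 j [-0.   1.4 92.6  0.  86.1 10.4]
[[318. 132.]
 [310. 269.]
 [202. 269.]
 [195. 132.]
 [256. 208.]
 [256. 207.]]
```

View pics/w5.png

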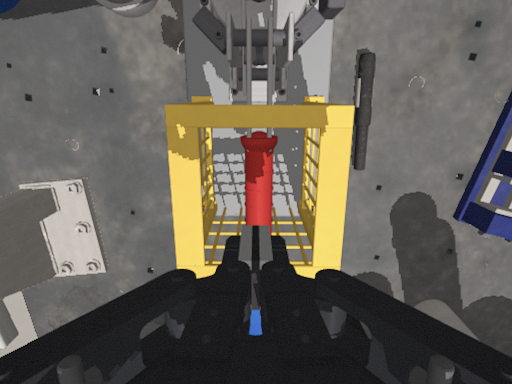

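The red grip's axis is at column ~259 and the tool's at ~256, so I'll shift about 2 mm to +y. The window clears all round, so I'll descend.

```bash
python3 -m handwheel '{"series": [[[0,0.2,1.5,0,0,0,0],[0,0.2,3,0,0,0,0],[0,0.2,4.2,0,0,0,0],[0,0.2,5,0,0,0,0],[0,0.2,5.6,0,0,0,0],[0,0.2,6.2,0,0,0,0],[0,0.2,6.8,0,0,0,0]]]}'; python3 st.py
```

```text
time: 9.85
tool_pos: [558.7, 49.6, 156.0]
tcp_rot: [179.9, 0.0, 79.6]
ft_force: [-4.7, -3.3, 6.6]
finger_gap: -0.2
grip_force: 3.0
t 9.85 fix [162.2   1.9 156. ] rot [1.7995e+02 5.0000e-02 7.9620e+01] F [-4.7 -3.3  6.6] gap -0.2 j [-0.1  4.1 96.8 -0.1 79.  10.3]
```

```bash
python3 -m handwheel '{"series": [[[0,-0.05,0.4,0,0,0,0],[0,-0.05,0.8,0,0,0,0],[0,-0.05,1.2,0,0,0,0],[0,-0.05,1.6,0,0,0,0]]]}'; python3 st.py
```

```text
time: 10.35
tool_pos: [558.8, 50.0, 140.7]
tcp_rot: [179.9, -0.0, 79.6]
ft_force: [-3.0, -0.0, 8.2]
finger_gap: -0.0
grip_force: 3.6
t 10.35 fix [161.7   1.9 140.7] rot [ 1.7987e+02 -1.0000e-02  7.9610e+01] F [-3.  -0.   8.2] gap -0.0 j [-0.1  4.8 97.7 -0.  77.3 10.3]
```

```bash
python3 -m handwheel '{"series": [[[0,0,0.4,0,0,0,0],[0,0,0.7,0,0,0,0],[0,0,0.9,0,0,0,0],[0,0,0.9,0,0,0,0]]]}'; python3 st.py
```

```text
time: 10.85
tool_pos: [559.3, 50.7, 133.3]
tcp_rot: [179.8, -0.1, 79.6]
ft_force: [-6.8, 1.0, 16.5]
finger_gap: 0.1
grip_force: 7.6
t 10.85 fix [161.    2.3 133.3] rot [ 1.7981e+02 -7.0000e-02  7.9640e+01] F [-6.8  1.  16.5] gap 0.1 j [-0.1  5.2 98.1  0.  76.5 10.3]
```

```bash
python3 -m handwheel '{"series": [[[0,-0.05,0.15,0,0,0,0],[0,-0.05,0.3,0,0,0,0],[0,-0.05,0.45,0,0,0,0],[0,-0.05,0.45,0,0,0,0]]]}'; python3 st.py
```

```text
time: 11.35
tool_pos: [559.7, 50.8, 132.5]
tcp_rot: [179.7, -0.1, 79.6]
ft_force: [-18.9, 1.0, 39.7]
finger_gap: 0.3
grip_force: 19.0
t 11.35 fix [160.8   2.6 132.5] rot [ 1.7967e+02 -9.0000e-02  7.9650e+01] F [-18.9   1.   39.7] gap 0.3 j [-0.1  5.2 98.2  0.  76.2 10.3]
```

The handle is on its firm stop (40 N, z 132.5). I'll lift out and check that it stays locked.

```bash
python3 -m handwheel '{"series": [[[0,0,-0.5,0,0,0,0],[0,0,-1,0,0,0,0],[0,0,-2,0,0,0,0],[0,0,-4,0,0,0,0],[0,0,-7,0,0,0,0],[0,0,-11,0,0,0,0],[0,0,-15,0,0,0,0],[4,0,-17,0,0,0,0],[9,0,-17,0,0,0,0],[14,0,-17,0,0,0,0],[14,0,-17,0,0,0,0]]]}'
python3 - <<'E'
from st import *
d=eyes.snapshot("side"); np.savez("pics/s6.npz",**d); w=eyes.snapshot("wrist")["img"]
a=cv2.resize(d["img"][160:280,190:340],None,fx=3.2,fy=3.2,interpolation=cv2.INTER_CUBIC)
cv2.imwrite("pics/s6.png",np.vstack([a,cv2.resize(w,(480,216))])[:,:,::-1])
E
```

```text
time: 12.72
tool_pos: [582.6, 191.4, 296.5]
tcp_rot: [180.0, -0.1, 79.9]
ft_force: [0.1, -0.1, 0.0]
finger_gap: 0.1
grip_force: 0.0
t 12.725 fix [ 1.840e+01 -2.000e-01  2.965e+02] rot [ 1.7999e+02 -6.0000e-02  7.9850e+01] F [ 0.1 -0.1  0. ] gap 0.1 j [13.4  8.5 77.4  0.  94.1 23.5]
```

View pics/s6.png

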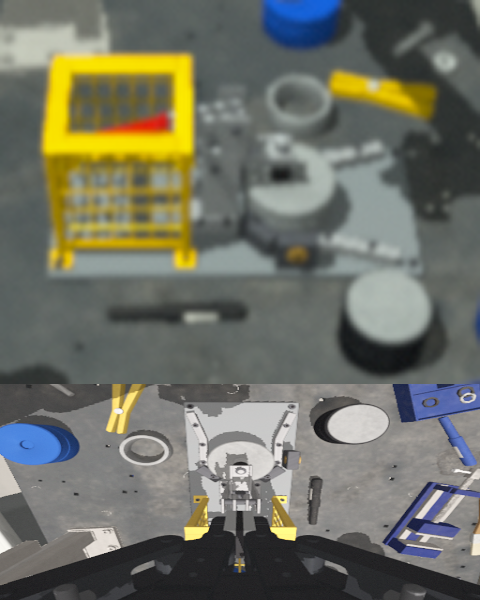

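The side view shows the red grip tilted down inside the guard at about (140,125). The clamp arm is down on the plug at (285,165), and nothing around the fixture has moved. The robot is clear, so I'm handing in.

```bash
python3 -c "
from bench import r
print(r.hand_in())"
```

```text
the job is handed in; nothing more can be done
None
```

The job is handed in at about 12.7 s: the plug is home against the V-stop and the handle stayed down after release, but the hand-in returned no verdict and I couldn't measure the foot's force on the plug.

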